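Seat the dough press cover crosswise and shut its catch

TASK

Close the dough press: push its four push-on caps down a few millimetres at a time, going crosswise round and round so that the cover goes down evenly and never tips noticeably, until the cover sits level on its gasket and all four caps are snug by feel, without leaning hard on any of them. Then swing the safety catch fully shut over the cover's rim by its pin, and leave everything else on the board where it is.

Things in the scene. Friction and masses are not known exactly. Their poses are not given: they have to be found in the camera images.
- press: Dough press: squat round aluminium drum fixed on the 20 mm cherry board, 196 mm across, rim 74 mm high; nozzle reaching 120 mm out on its own -x, catch post on +x. Origin: centre of its underside. On the rim, under the cover, lies a silicone gasket of unmeasured height (it differs by some mm): firm, it gives about 12 N per mm under each cap.
- cover: Loose steel cover plate of the press, 190 mm across, 8 mm thick. Origin: centre of the plate's underside; z up. Weak lift springs (1.5 to 3.5 N under each cap) hold it level 92 mm above the press origin at the start, 6.5 to 13.5 mm above the gasket; it cannot rise past a cap. Tipped by over 0.045 rad (2.5 degrees) it pinches the gasket and the job is spoilt.
- cap_a: Push-on cap A: upright steel cap, 32 mm high, flat top 28 mm wide, springy foot 34 mm wide, at (+49.5, +49.5) mm (x, y) in the press frame, opposite cap C. Origin: centre of its underside, at the start 0.5 to 2.5 mm above the cover's top. Pushed straight down it slides on its pin with about 9 N of friction and stays where left; it cannot tip, and is not pulled up or turned.
- cap_b: Push-on cap B: same as cap A, at (-49.5, +49.5) mm, opposite cap D. Pushing any cap takes 9 N alone, up to 12 N with the lift spring under it, and more once the cover is on its gasket and the springy foot of the cap gives (5 N per mm for at most 2.6 mm, then hard): at a push of 16 to 20 N it is snug; over 30 N crushes the gasket.
- cap_c: Push-on cap C: same as cap A, at (-49.5, -49.5) mm, opposite cap A. Tipping: one cap standing d below its opposite one tips the cover by d/(140 mm) rad, two neighbours by d/(99 mm); so go crosswise in steps of 4 to 5 mm, to the very end.
- cap_d: Push-on cap D: same as cap A, at (+49.5, -49.5) mm, opposite cap B. A cap once pushed to 16 to 20 N stays snug while the others are snugged, and need not be pressed again; a snug cap is as stiff as a fixed post, so touch it only slowly.
- catch (a joint): Angle of the safety catch: flat steel arm, 48 x 14 x 7 mm, underside 94.5 mm above the press origin, turning about a post at (113, 0) mm in the press frame; light friction (0.06 N m), stays where left. 0 = open, arm along the press's -y; grows clockwise seen from above to a stop at 1.571 = shut, arm over the cover towards the press axis. A raised cover blocks it.
- catch_pin (a point): Centre of the top of the catch's upright push pin, 12 mm thick, 44 mm tall, standing on the arm 40 mm from the post's axis; the top is 145.5 mm above the press origin (the tops of snug caps are 115 to 125 mm above it). Turns with the catch.
- mould_a: Bystander: silicone cupcake mould, 70 mm across, 34 mm high, near the press's nozzle side. Origin: at its underside, near the middle. Not to be moved.
- mould_b: Bystander: second silicone cupcake mould, 70 mm across, 34 mm high, near the press. Origin: at its underside, near the middle. Not to be moved.
- cutter: Bystander: steel cutter ring, 60 mm across, 40 mm high, beside the press. Origin: at its underside, near the middle. Not to be moved.
- jug: Bystander: white ceramic jug, 140 mm high, about 105 mm across, handle on its +y. Origin: at its underside, near the middle. Not to be moved.
- jar: Bystander: glass jar with a cork lid, 68 mm across, 101 mm high. Origin: at its underside, near the middle. Not to be moved.
- rolling_pin: Bystander: marble rolling pin in its wooden cradle, 420 mm long along its x, 70 mm high. Origin: at its underside, near the middle. Not to be moved.
- dough_hook: Bystander: steel dough hook lying flat, about 165 mm long along its x, 22 mm high. Origin: at its underside, near the middle. Not to be moved.
Mind the look-alikes: they are no part of the job. Leave any brown or yellow look-alike of the cover alone.

How it is judged:
By the outcome, as a careful person would: the job done as asked, in the order asked, and still so for the second after the job is handed in, with the robot touching nothing.
It also fails if it takes over 61 s, if anything falls off the work surface, if the arm or the gripper's body presses on something with over 40 N, if the wrist force passes 120 N, or if a joint passes its speed limit or range.

ROBOT

A 6-joint arm with a two-finger parallel gripper is mounted at the origin on the work surface. World frame = base frame: x ahead of the robot, y to its left, z up, the work surface at z = 0. Lengths are in m, angles in rad, forces in N, time in s.
With the tool pointing down it reaches from about 0.35 to 0.975 m from the base axis. Payload 4.9 kg.
Tool frame: the origin (TCP) lies at the very end of the fingers, on their centre line; the grasp point (between the pads) lies 19 mm behind it (manip.grip_depth is the distance from the TCP to the grasp point, in m); z points along the fingers, x is the direction in which the jaws open and shut, and the axes are right-handed (so a half turn about z gives the same grasp; the last joint's range is limited). The gripper opens to 85 mm and grips with 20 to 120 N. Pads are 22 mm wide; open, the fingers measure 114 mm over their backs; the gripper's body (76 mm by 85 mm) begins 54 mm behind the grasp point. The pads swing forward as they close: fully open they stand 13 mm farther back than shut.
Start: joints at [-1.397, 0.053, 1.613, -0, 1.476, -0.119], TCP at [0.18, -0.598, 0.231] pointing down, gripper open.
Joint ranges: [-3.01, 3.01], [-1.01, 2.22], [0.06, 2.58], [-1.02, 4.17], [0.09, 2.62], [-3.14, 3.14]. Speed limits (rad/s): [2.57, 2.57, 3.14, 3.14, 3.14, 3.14].

INTERFACE

Orientations are given as a unit quaternion [w, x, y, z].
In Python, from plant import manip gives the robot as it stands. The module is installed in compiled form; this text tells all that it offers.
- The arm moves only by the shell command python3 -m crank 'ROWS' [OPENING]. ROWS is JSON, a list of rows, each a list of 4 numbers: the shift along the tool's x, y, z in cm, then the turn about the tool's z in units of 6 degrees (1.0 is 6 degrees). A call has 1 to 10 rows; each row shifts and turns the commanded pose from where the row before left it, along the tool's axes as they then stand; what a row does not reach is not made up. A row lasts 1/12 s, in which the tool goes at most 41.7 mm and 7.16 degrees, less where a joint would pass 70% of its speed; a pose out of reach is approached as far as the arm can. A call with a gripper value outside its range is refused whole. OPENING is the opening, from 0 (shut) to 1 (fully open), set as the call begins (- or left out, the last holds). The fingers move at their own pace and stop on an object; the grip force is fixed at half the most. Time passes only in rows, so rows that do not move let the fingers close. It gives the time, the measured TCP pose, the force and the opening at its end, in the units of the state.
- manip.state(): the state, without advancing time (a new reading comes with each control period).
- manip.grab_frame(name): name is "side" or "top" or "wrist"; returns a dict with "img" (420x560x3 uint8, red, green, blue), "intrinsics" (3x3 intrinsics, pixels), "position" and "orientation" of the camera in the world. Camera axes: x right, y up, looking along -z (the intrinsics and any distortion apply to the point x, -y, -z); pixel columns grow to the right and rows downward; lengths in m; the calibration is good to about 2 mm. The wrist camera is an equidistant fisheye: a pixel r from the principal point sees the ray r / f radians off the axis. A picture is of the moment at which its call begins. There is no depth.
- manip.job_done(): hands the job in, once; it reports no verdict.
The state is a dict: "time": time; "joint_pos": joint angles; "joint_vel": joint speeds; "joint_efforts": joint torques, N m; "tool_pos": TCP position; "tool_rot": TCP orientation; "contact_force": force on the tool from outside, world axes, zero at the start; "ft_torque": the same for the moment, N m; "gripper_width": opening from 0.0 (shut) to 1.0 (fully open).
Only numpy, scipy, OpenCV 4.12 (cv2) and the standard library are available. Lean on these libraries where they do the work, as an engineer would, in place of code of your own. Each camera call takes 0.05 s, during which the arm holds its last target.

## Working session

There is one attempt and no reset: what is moved stays moved. The work goes in short steps, Python scripts to look and compute and a shell command to move; the robot and the scene stay as the last step left them, time stands still between calls to the robot, and variables do not carry over. Pictures are saved under pics/ and viewed, and the job is handed in when it is done.

```bash
mkdir -p pics; ls; python3 - <<'E'
from plant import manip
import cv2,json,pickle
print(manip.state())
d={}
for n in("side","top","wrist"):
    f=manip.grab_frame(n);d[n]=f
    cv2.imwrite(f"pics/{n}0.png",f["img"][:,:,::-1])
    print(n,f["intrinsics"],f["position"],f["orientation"],[k for k in f])
pickle.dump(d,open("f0.pkl","wb"))
E
```

```text
pics
{'time': 0.0, 'joint_pos': array([-1.39701850e+00,  5.33559674e-02,  1.61429705e+00,  7.97225706e-06,
        1.47602983e+00, -1.19007744e-01]), 'joint_vel': array([-0.00044564, -0.00059285,  0.00037766,  0.00220099,  0.00122899,
       -0.00016753]), 'joint_efforts': array([-7.44645058e-04, -3.93681514e+01, -3.70180035e+01, -1.38186451e-04,
        7.00630015e-03, -5.98012520e-06]), 'tool_pos': array([ 0.18027551, -0.59777561,  0.23006177]), 'tool_rot': array([-7.21367445e-04,  8.02688679e-01, -5.96397345e-01, -7.56228090e-04]), 'contact_force': array([0.21155875, 0.11322646, 0.71621733]), 'ft_torque': array([-0.00656135,  0.01361336,  0.04510175]), 'gripper_width': 0.9991136381955138}
side [[417.77778937   0.         281.58948627]
 [  0.         417.77778937 212.07569032]
 [  0.           0.           1.        ]] [0.01416867 0.7386536  0.79616403] [-0.23503443 -0.11816649  0.42567382  0.86579287] ['img', 'intrinsics', 'position', 'orientation']
top [[487.13961122   0.         279.56367313]
 [  0.         487.13961122 209.74244565]
 [  0.           0.           1.        ]] [ 0.16474885 -0.00684883  1.55453437] [-0.69597586 -0.06519889  0.0690209   0.71176037] ['img', 'intrinsics', 'position', 'orientation']
wrist [[325.1922621    0.         278.70432768]
 [  0.         325.1922621  216.4047499 ]
 [  0.           0.           1.        ]] [ 0.25651395 -0.57548216  0.37220581] [ 0.79300679 -0.12496409  0.09320684 -0.58892843] ['img', 'intrinsics', 'position', 'orientation']
```

View pics/side0.png

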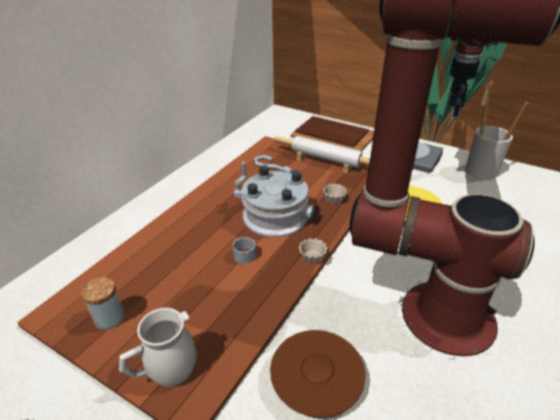

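View pics/top0.png

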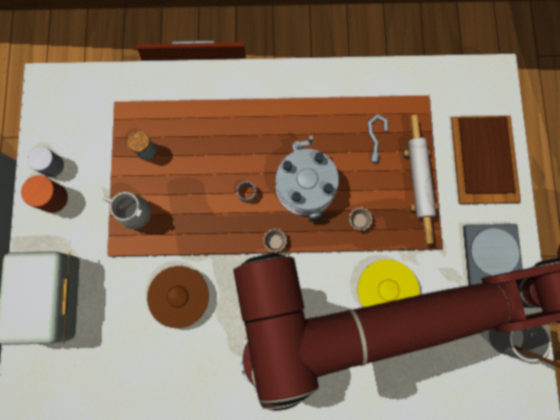

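View pics/wrist0.png

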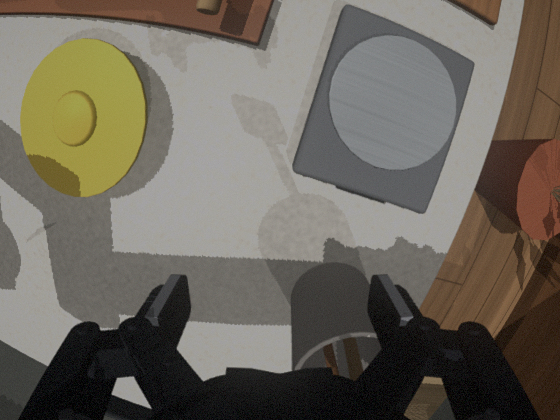

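Candidates for the "cover with caps": the steel press at top px (307,181), a brown disc (178,297), a yellow disc (388,290) and a scale plate (497,250). Only the one at (307,181) is steel with four caps, a nozzle and a catch. I'll check it in a close crop.

```bash
cat > h.py <<'E'
import numpy as np,cv2
from scipy.spatial.transform import Rotation as R
def RQ(q): return R.from_quat([q[1],q[2],q[3],q[0]])
def ray(f,px,fish=False):
    K=f["intrinsics"];x=(px[0]-K[0,2])/K[0,0];y=(px[1]-K[1,2])/K[1,1]
    if fish:
        r=np.hypot(x,y);s=np.sin(r)/r if r>1e-9 else 1
        d=np.array([x*s,-y*s,-np.cos(r)])
    else: d=np.array([x,-y,-1.])
    return RQ(f["orientation"]).apply(d/np.linalg.norm(d))
def atz(f,px,z,fish=False):
    d=ray(f,px,fish);p=np.array(f["position"]);return p+d*(z-p[2])/d[2]
def proj(f,P,fish=False):
    K=f["intrinsics"];c=RQ(f["orientation"]).inv().apply(np.atleast_2d(P)-np.array(f["position"]))
    x,y,z=c[:,0],-c[:,1],-c[:,2]
    if fish:
        rr=np.hypot(x,y);th=np.arctan2(rr,z);s=th/np.maximum(rr,1e-9);u=np.stack([x*s,y*s],1)
    else: u=np.stack([x/z,y/z],1)
    return u*[K[0,0],K[1,1]]+[K[0,2],K[1,2]]
def crop(img,x0,y0,w,h,s,fn):
    c=cv2.resize(img[y0:y0+h,x0:x0+w],None,fx=s,fy=s,interpolation=cv2.INTER_CUBIC)
    for i in range(0,w,10): cv2.putText(c,str(x0+i),(i*s,8),0,.3,(255,255,0),1)
    for i in range(0,h,10): cv2.putText(c,str(y0+i),(0,i*s+4),0,.3,(255,255,0),1)
    cv2.imwrite(fn,c[:,:,::-1])
E
python3 - <<'E'
import pickle;from h import *
d=pickle.load(open("f0.pkl","rb"))
crop(d["top"]["img"],260,130,100,100,6,"pics/c_top.png")
crop(d["side"]["img"],225,150,110,90,7,"pics/c_side.png")
E
```

```text
(no output)
```

View pics/c_top.png

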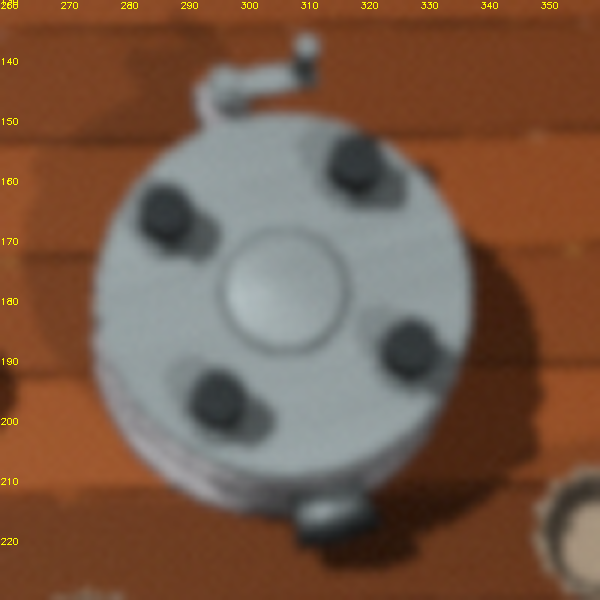

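View pics/c_side.png

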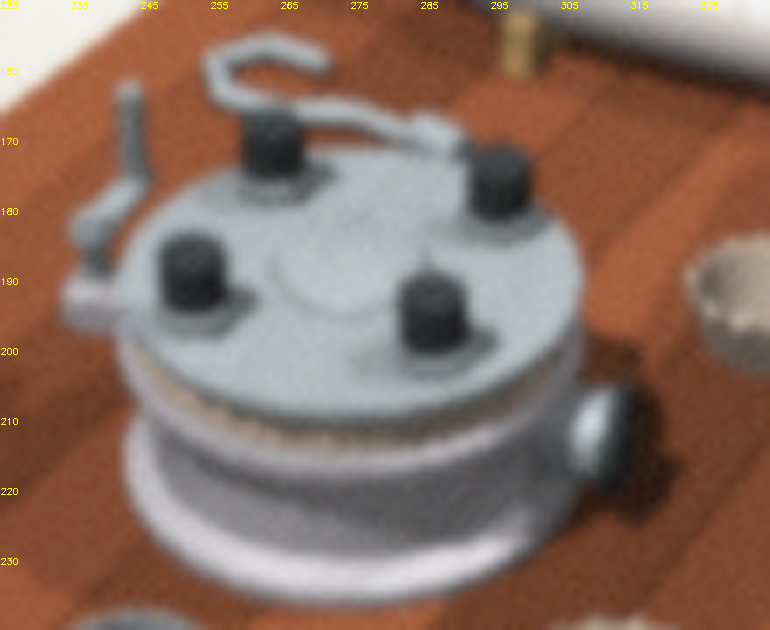

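```bash
python3 - <<'E'
import pickle;from h import *
from scipy.optimize import least_squares
d=pickle.load(open("f0.pkl","rb"))
T=d["top"];S=d["side"]
c=lambda x,y:(260+x/6-.4,130+y/6-.4)
s=lambda x,y:(225+x/7-.4,150+y/7-.4)
z=.1335
z=.1535-.02
obs=[("A",T,c(166,205),(49.5,49.5,z)),("B",T,c(217,394),(-49.5,49.5,z)),("C",T,c(410,343),(-49.5,-49.5,z)),("D",T,c(356,155),(49.5,-49.5,z)),
("pin",T,c(307,45),(113,-40,.1455)),
("knob",T,c(284,291),(0,0,.1)),
("A",S,s(193,245),(49.5,49.5,z)),("B",S,s(433,288),(-49.5,49.5,z)),("C",S,s(500,159),(-49.5,-49.5,z)),("D",S,s(273,120),(49.5,-49.5,z)),("pin",S,s(130,88),(113,-40,.1455))]
def world(p,l):
    a=p[2];l=np.array([l[0]/1000,l[1]/1000,l[2]])
    return np.array([p[0]+np.cos(a)*l[0]-np.sin(a)*l[1],p[1]+np.sin(a)*l[0]+np.cos(a)*l[1],.02+l[2]])
def res(p,idx=range(len(obs))):
    return np.concatenate([proj(obs[i][1],world(p,obs[i][3]))[0]-obs[i][2] for i in idx])
p0=atz(T,c(284,291),.12);print(p0)
for nm,idx in(("all",range(11)),("top",range(6)),("side",range(6,11))):
    r=least_squares(lambda p:res(p,idx),[p0[0],p0[1],.25]);print(nm,r.x,np.degrees(r.x[2]),np.round(r.fun.reshape(-1,2),1).tolist())
E
```

```text
[ 0.53669954 -0.10314229  0.12      ]
all [ 0.53604067 -0.10324399  0.23057152] 13.210775223367992 [[0.0, 0.1], [0.0, 0.0], [0.2, 0.4], [0.3, 0.5], [0.1, -1.3], [0.0, 0.2], [-0.1, 0.5], [0.0, 0.4], [0.4, 0.0], [0.3, 0.4], [-0.9, -0.2]]
top [ 0.53600991 -0.10288722  0.23336071] 13.37058358393347 [[-0.1, 0.2], [-0.0, 0.1], [0.1, 0.3], [0.2, 0.5], [-0.1, -1.3], [-0.1, 0.2]]
side [ 0.53656324 -0.10438146  0.2269201 ] 13.00156400327957 [[-0.1, 0.2], [-0.0, 0.1], [0.4, -0.2], [0.4, 0.1], [-0.7, -0.5]]
```

```bash
cat >> h.py <<'E'
P=np.array([.5362,-.1032]);YAW=.231
CAP=dict(A=(49.5,49.5),B=(-49.5,49.5),C=(-49.5,-49.5),D=(49.5,-49.5))
def pw(l):
    a=YAW;l=np.array(l)/1000
    return P+[np.cos(a)*l[0]-np.sin(a)*l[1],np.sin(a)*l[0]+np.cos(a)*l[1]]
def st():
    from plant import manip
    s=manip.state();return s
def loc(s):
    q=s["tool_pos"][:2]-P;c,n=np.cos(YAW),np.sin(YAW)
    return np.array([c*q[0]+n*q[1],-n*q[0]+c*q[1]])*1000
def go(l,z,s=None):
    s=s or st();d=np.array([*pw(l),z])-s["tool_pos"];return RQ(s["tool_rot"]).inv().apply(d)*100
E
python3 - <<'E'
from h import *
s=st();print(RQ(s["tool_rot"]).as_matrix().round(4))
ax=RQ(s["tool_rot"]).as_matrix()[:,0];print("turn needed units",(np.degrees(np.arctan2(ax[1],ax[0]))-(np.degrees(YAW)-90))/6)
for k in CAP: print(k,pw(CAP[k]),go(CAP[k],.17).round(2))
E
```

```text
[[ 2.887e-01 -9.574e-01 -3.000e-04]
 [-9.574e-01 -2.887e-01  1.500e-03]
 [-1.600e-03 -2.000e-04 -1.000e+00]]
turn needed units 0.590432092512799
A [ 0.5730521  -0.04368174] [-41.72 -53.6    6.11]
B [ 0.47668174 -0.0663479 ] [-42.33 -43.72   6.11]
C [ 0.4993479  -0.16271826] [-32.45 -43.11   6.09]
D [ 0.59571826 -0.1400521 ] [-31.84 -52.99   6.09]
```

```bash
python3 -m crank '[[-1,-1.6,0,0],[-2,-3.3,0,0],[-2,-3.3,0,0],[-2,-3.3,0,0],[-2,-3.3,0,0],[-2,-3.3,0,0],[-2,-3.3,0,0],[-2,-3.3,0,0],[-2,-3.3,0,0],[-2,-3.3,0,0]]' 0; python3 - <<'E'
from h import *
print(go(CAP["D"],.17),loc(st()))
E
```

```text
time: 0.98
tool_pos: [0.4262, -0.3236, 0.2312]
tool_rot: [-0.0, 0.803, -0.596, -0.0]
contact_force: [-0.3, -0.6, 0.3]
gripper_width: -0.0
[-12.66996134 -21.5297046    6.12651035] [-157.54060771 -189.31860366]
```

```bash
python3 -m crank '[[-2,-3.4,0.5,0],[-2,-3.4,0.5,0],[-2,-3.4,0.5,0],[-2,-3.4,0.5,0],[-2,-3.4,0.5,0],[-2,-3.4,0.5,0],[-0.7,-1.1,0.5,0.6],[0,0,0,0],[0,0,0,0]]'; python3 - <<'E'
from h import *
import pickle
from plant import manip
f=manip.grab_frame("wrist");pickle.dump(f,open("w1.pkl","wb"))
cv2.imwrite("pics/w1.png",f["img"][:,:,::-1])
s=st();print(go(CAP["D"],.17),loc(s),s["contact_force"],s["time"])
for k in CAP: print(k,proj(f,[*pw(CAP[k]),.1535],True))
E
```

```text
time: 1.73
tool_pos: [0.594, -0.1411, 0.1955]
tool_rot: [0.0, 0.785, -0.62, -0.001]
contact_force: [-1.1, -0.7, -0.1]
gripper_width: -0.0
[-0.15659701 -0.22660661  2.60460977] [ 47.26001513 -51.07183882] [-0.34787853 -0.43990413 -0.79643572] 1.7833
A [[127.21824492 241.87822652]]
B [[152.60785698 355.74844603]]
C [[276.82092605 363.05917669]]
D [[276.7643671  244.22578213]]
```

View pics/w1.png

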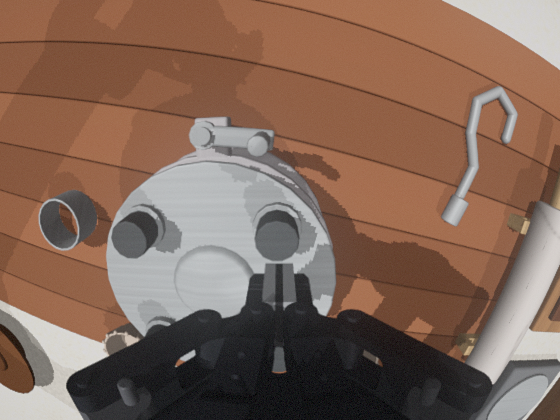

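```bash
python3 -m crank '[[-0.15,-0.2,1.5,0],[0,0,1.8,0],[0,0,0.7,0],[0,0,0.2,0],[0,0,0,0]]'; python3 - <<'E'
from h import *
s=st();print(loc(s),s["tool_pos"],s["contact_force"],s["ft_torque"])
E
```

```text
time: 2.2
tool_pos: [0.5954, -0.1413, 0.1543]
tool_rot: [0.0, 0.783, -0.622, -0.0]
contact_force: [-0.3, 0.0, -0.2]
gripper_width: -0.001
[ 48.91058554 -50.61045599] [ 0.59539874 -0.14126801  0.15428143] [-0.25583383  0.03439509 -0.22431002] [ 0.02452277 -0.02713647 -0.01374385]
```

```bash
python3 -m crank '[[0,0,0.15,0],[0,0,0.15,0],[0,0,0,0]]'; python3 -m crank '[[0,0,0.1,0],[0,0,0.1,0],[0,0,0,0]]'
```

```text
time: 2.45
tool_pos: [0.5965, -0.1412, 0.153]
tool_rot: [-0.0, 0.784, -0.621, 0.001]
contact_force: [-1.8, -0.4, 4.5]
gripper_width: -0.0
time: 2.7
tool_pos: [0.5966, -0.1412, 0.1517]
tool_rot: [0.0, 0.784, -0.621, 0.001]
contact_force: [-2.9, -0.5, 7.4]
gripper_width: 0.002
```

```bash
python3 -m crank '[[0,0,0.2,0],[0,0,0,0],[0,0,0,0]]'; python3 - <<'E'
from h import *
s=st();print(loc(s),s["tool_pos"],s["contact_force"],s["ft_torque"],s["joint_vel"])
E
```

```text
time: 2.95
tool_pos: [0.5966, -0.1412, 0.15]
tool_rot: [0.0, 0.784, -0.621, 0.001]
contact_force: [-3.5, -0.3, 8.6]
gripper_width: 0.003
[ 50.11581243 -50.83767318] [ 0.59662397 -0.14121325  0.14999699] [-3.52426125 -0.26653324  8.61787367] [-0.08964903  0.68043636 -0.02965668] [-2.93512759e-04  9.49231532e-04 -8.77952838e-04 -9.74801023e-05
  9.57360242e-04  5.19118702e-04]
```

```bash
python3 -m crank '[[0,0,-1.4,0],[-2.5,2.5,0,0],[-2.5,2.5,0,0],[-2.5,2.5,0,0],[-2.5,2.4,0.1,0],[0,0,0.5,0],[0,0,0.4,0],[0,0,0.4,0],[0,0,0.2,0],[0,0,0,0]]'; python3 - <<'E'
from h import *
s=st();print(loc(s),s["tool_pos"],s["contact_force"],s["ft_torque"])
E
```

```text
time: 3.78
tool_pos: [0.4778, -0.0657, 0.1471]
tool_rot: [-0.0, 0.784, -0.621, -0.0]
contact_force: [-3.5, 2.5, 6.7]
gripper_width: 0.0
[-48.29529555  49.8571426 ] [ 0.47777268 -0.06572443  0.14712112] [-3.50647079  2.45624616  6.67993313] [ 0.40423998  0.57881715 -0.02685778]
```

```bash
python3 -m crank '[[0,0,-1.5,0],[0,-3.2,0,0],[0,-3.4,0,0],[0,-3.2,0.1,0],[0,0,0.5,0],[0,0,0.4,0],[0,0,0.3,0],[0,0,0.2,0],[0,0,0.1,0],[0,0,0,0]]'; python3 - <<'E'
from h import *
s=st();print(loc(s),s["tool_pos"],s["contact_force"],s["ft_torque"])
E
```

```text
time: 4.62
tool_pos: [0.5757, -0.0439, 0.148]
tool_rot: [-0.003, 0.783, -0.622, 0.004]
contact_force: [4.0, 2.3, 6.6]
gripper_width: -0.001
[52.01151479 48.73132212] [ 0.57567289 -0.04385499  0.14796459] [3.99279076 2.28320672 6.60071206] [ 0.36847831 -0.78380743  0.01181338]
```

```bash
python3 -m crank '[[0,0,-1.5,0],[2.5,2.5,0,0],[2.5,2.5,0,0],[2.5,2.5,0,0],[2.4,2.4,0.1,0],[0,0,0.1,0],[0,0,0.5,0],[0,0,0.3,0],[0,0,0.3,0],[0,0,0.1,0]]'; python3 - <<'E'
from h import *
s=st();print(loc(s),s["tool_pos"],s["contact_force"],s["ft_torque"])
E
```

```text
time: 5.45
tool_pos: [0.4985, -0.1636, 0.1469]
tool_rot: [0.002, 0.784, -0.621, 0.001]
contact_force: [-6.1, -5.1, 10.2]
gripper_width: 0.0
[-50.5293823  -50.19390114] [ 0.49850473 -0.1636294   0.14690176] [-6.11193841 -5.07645603 10.17936722] [-0.73596809  1.10760325 -0.02091841]
```

```bash
python3 -m crank '[[0,0,-1.2,0],[0,-3.3,0,0],[0,-3.3,0,0],[0,-3.3,0,0],[0,0,0,0],[0,0,0,0]]'; python3 - <<'E'
from h import *
s=st();print(loc(s),s["tool_pos"],s["contact_force"],go(CAP["D"],.15))
E
```

```text
time: 5.95
tool_pos: [0.596, -0.1382, 0.1567]
tool_rot: [-0.0, 0.784, -0.62, -0.001]
contact_force: [-0.5, 0.4, 1.1]
gripper_width: 0.002
[ 50.17516303 -47.77223977] [ 0.59597991 -0.13821565  0.15665359] [-0.5488442   0.36455334  1.12254489] [0.17342541 0.06723934 0.66521759]
```

```bash
python3 -m crank '[[0.15,0,0.5,0],[0,0,0.2,0],[0,0,0.2,0],[0,0,0.2,0],[0,0,0.2,0],[0,0,0.1,0],[0,0,0,0]]'; python3 - <<'E'
from h import *
s=st();print(loc(s),s["tool_pos"],s["contact_force"])
E
```

```text
time: 6.53
tool_pos: [0.5947, -0.1411, 0.1458]
tool_rot: [-0.001, 0.783, -0.622, 0.0]
contact_force: [-3.6, 2.1, 9.8]
gripper_width: 0.0
[ 48.30461965 -50.29904107] [ 0.59473757 -0.1411036   0.14580266] [-3.59908252  2.14729891  9.84280524]
```

```bash
python3 -m crank '[[0,0,-1.3,0],[-2.5,2.5,0,0],[-2.5,2.5,0,0],[-2.5,2.5,0,0],[-2.4,2.4,0,0],[0,0,0,0],[0,0,0.4,0],[0,0,0.3,0],[0,0,0.2,0]]'; python3 -m crank '[[0,0,0.2,0],[0,0,0.2,0],[0,0,0.1,0],[0,0,0,0]]';  python3 - <<'E'
from h import *
s=st();print(loc(s),s["tool_pos"],s["contact_force"])
E
```

```text
time: 7.28
tool_pos: [0.4768, -0.0681, 0.1474]
tool_rot: [-0.0, 0.783, -0.622, 0.0]
contact_force: [-1.0, 0.3, 0.2]
gripper_width: 0.002
time: 7.62
tool_pos: [0.477, -0.0681, 0.1443]
tool_rot: [0.0, 0.783, -0.622, -0.0]
contact_force: [-5.1, 1.3, 10.5]
gripper_width: 0.002
[-49.59367704  47.70517375] [ 0.47700148 -0.0681165   0.14425758] [-5.110249    1.30985958 10.51410191]
```

```bash
python3 -m crank '[[0,0,-1.3,0],[-0.1,-3.2,0,0],[0,-3.4,0,0],[0,-3.3,0,0],[0,0,0,0],[0,0,0,0],[0,0,0.4,0],[0,0,0.3,0],[0,0,0.1,0]]'; python3 -m crank '[[0,0,0.2,0],[0,0,0.2,0],[0,0,0.2,0],[0,0,0,0]]';  python3 - <<'E'
from h import *
s=st();print(loc(s),s["tool_pos"],s["contact_force"])
E
```

```text
time: 8.37
tool_pos: [0.572, -0.0443, 0.1476]
tool_rot: [-0.0, 0.783, -0.622, 0.0]
contact_force: [-1.3, 0.2, 4.3]
gripper_width: -0.005
time: 8.7
tool_pos: [0.5721, -0.0443, 0.1434]
tool_rot: [-0.0, 0.783, -0.621, 0.001]
contact_force: [-4.4, 0.8, 8.3]
gripper_width: 0.002
[48.4090577  49.14449471] [ 0.57207153 -0.04427758  0.14337505] [-4.36999481  0.77782488  8.31028042]
```

```bash
python3 -m crank '[[0,0,-1.4,0],[2.5,2.4,0,0],[2.5,2.5,0,0],[2.5,2.5,0,0],[2.4,2.4,0,0],[0,0,0,0],[0,0,0,0],[0,0,0.5,0],[0,0,0.3,0]]'; python3 -m crank '[[0,0,0.2,0],[0,0,0.2,0],[0,0,0.2,0],[0,0,0,0]]';  python3 - <<'E'
from h import *
s=st();print(loc(s),s["tool_pos"],s["contact_force"])
E
```

```text
time: 9.45
tool_pos: [0.4998, -0.162, 0.1472]
tool_rot: [-0.0, 0.784, -0.621, 0.0]
contact_force: [-0.7, 0.8, 0.3]
gripper_width: 0.001
time: 9.78
tool_pos: [0.4999, -0.162, 0.1429]
tool_rot: [0.001, 0.784, -0.621, -0.0]
contact_force: [-4.6, 1.2, 8.2]
gripper_width: 0.0
[-48.78933136 -48.9109376 ] [ 0.49990483 -0.16198213  0.14287025] [-4.57045803  1.16846696  8.15499635]
```

```bash
python3 -m crank '[[0,0,-1.3,0],[0.05,-3.2,0,0],[0,-3.4,0,0],[0,-3.3,0,0],[0,0,0,0],[0,0,0,0],[0,0,0.5,0],[0,0,0.3,0]]'; python3 -m crank '[[0,0,0.2,0],[0,0,0.2,0],[0,0,0.2,0],[0,0,0.1,0],[0,0,0,0]]';  python3 - <<'E'
from h import *
s=st();print(loc(s),s["tool_pos"],s["contact_force"])
E
```

```text
time: 10.45
tool_pos: [0.5953, -0.1403, 0.1458]
tool_rot: [0.0, 0.784, -0.621, -0.0]
contact_force: [-0.5, 0.6, 1.4]
gripper_width: 0.003
time: 10.87
tool_pos: [0.5955, -0.1404, 0.1416]
tool_rot: [-0.0, 0.783, -0.622, -0.0]
contact_force: [-3.6, 2.4, 9.4]
gripper_width: 0.002
[ 49.19638506 -49.77863764] [ 0.5954865  -0.14039285  0.14159001] [-3.61129328  2.41900461  9.35178455]
```

```bash
python3 -m crank '[[0,0,-1.3,0],[-2.5,2.5,0,0],[-2.5,2.5,0,0],[-2.5,2.5,0,0],[-2.5,2.4,0,0],[0,0,0,0],[0,0,0.4,0],[0,0,0.3,0],[0,0,0.1,0]]'; python3 -m crank '[[0,0,0.2,0],[0,0,0.2,0],[0,0,0.2,0],[0,0,0,0]]';  python3 - <<'E'
from h import *
s=st();print(loc(s),s["tool_pos"],s["contact_force"])
E
```

```text
time: 11.62
tool_pos: [0.4774, -0.0663, 0.1443]
tool_rot: [-0.0, 0.783, -0.622, 0.0]
contact_force: [0.4, -0.3, 2.3]
gripper_width: 0.001
time: 11.95
tool_pos: [0.4775, -0.0664, 0.1402]
tool_rot: [0.0, 0.783, -0.622, -0.001]
contact_force: [-6.5, 0.8, 10.9]
gripper_width: -0.001
[-48.71468897  49.26208562] [ 0.47750067 -0.0663997   0.14023116] [-6.54306889  0.8046399  10.91298613]
```

```bash
python3 -m crank '[[0,0,-1.3,0],[0,-3.2,0,0],[0,-3.4,0,0],[0,-3.3,0,0],[0,0,0,0],[0,0,0,0],[0,0,0.4,0],[0,0,0.3,0],[0,0,0.1,0]]'; python3 -m crank '[[0,0,0.2,0],[0,0,0.2,0],[0,0,0.1,0],[0,0,0,0]]';  python3 - <<'E'
from h import *
s=st();print(loc(s),s["tool_pos"],s["contact_force"])
E
```

```text
time: 12.7
tool_pos: [0.5727, -0.0436, 0.1432]
tool_rot: [0.0, 0.783, -0.622, 0.0]
contact_force: [-0.7, 0.7, 3.6]
gripper_width: -0.003
time: 13.03
tool_pos: [0.5728, -0.0436, 0.1403]
tool_rot: [0.0, 0.783, -0.622, 0.0]
contact_force: [-5.6, 1.1, 7.8]
gripper_width: -0.003
[49.30413574 49.63075141] [ 0.5728315  -0.04359931  0.14034937] [-5.5613965   1.14302128  7.83721222]
```

Still sliding, with no seating force yet. C next.

```bash
python3 -m crank '[[0,0,-1.3,0],[2.5,2.5,0,0],[2.5,2.5,0,0],[2.5,2.5,0,0],[2.4,2.4,0,0],[0,0,0,0],[0,0,0,0],[0,0,0.5,0],[0,0,0.3,0]]'; python3 -m crank '[[0,0,0.2,0],[0,0,0.2,0],[0,0,0.2,0],[0,0,0,0]]';  python3 - <<'E'
from h import *
s=st();print(loc(s),s["tool_pos"],s["contact_force"])
E
```

```text
time: 13.78
tool_pos: [0.4997, -0.1615, 0.1432]
tool_rot: [-0.0, 0.784, -0.621, 0.0]
contact_force: [0.6, -0.3, 0.3]
gripper_width: 0.0
time: 14.12
tool_pos: [0.4998, -0.1615, 0.139]
tool_rot: [0.001, 0.784, -0.621, -0.0]
contact_force: [-5.8, 0.3, 9.7]
gripper_width: -0.001
[-48.78093498 -48.38389174] [ 0.49979233 -0.16146716  0.1389929 ] [-5.75306223  0.32730005  9.74520983]
```

```bash
python3 -m crank '[[0,0,-1.3,0],[0.1,-3.2,0,0],[0,-3.4,0,0],[0,-3.3,0,0],[0,0,0,0],[0,0,0,0],[0,0,0.5,0],[0,0,0.3,0]]'; python3 -m crank '[[0,0,0.2,0],[0,0,0.2,0],[0,0,0.2,0],[0,0,0,0]]';  python3 - <<'E'
from h import *
s=st();print(loc(s),s["tool_pos"],s["contact_force"])
E
```

```text
time: 14.78
tool_pos: [0.5953, -0.1402, 0.1417]
tool_rot: [0.0, 0.784, -0.621, -0.0]
contact_force: [0.4, 0.5, -0.1]
gripper_width: -0.0
time: 15.12
tool_pos: [0.5954, -0.1404, 0.1386]
tool_rot: [-0.0, 0.783, -0.622, -0.0]
contact_force: [-4.6, 3.0, 9.7]
gripper_width: 0.0
[ 49.13836677 -49.78743603] [ 0.59543204 -0.1404147   0.13864757] [-4.62849261  2.99396441  9.66752534]
```

```bash
python3 -m crank '[[0,0,-1.3,0],[-2.5,2.5,0,0],[-2.5,2.5,0,0],[-2.5,2.5,0,0],[-2.4,2.4,0,0],[0,0,0,0],[0,0,0.5,0],[0,0,0.3,0],[0,0,0.1,0]]'; python3 -m crank '[[0,0,0.2,0],[0,0,0.2,0],[0,0,0.1,0],[0,0,0,0]]';  python3 - <<'E'
from h import *
s=st();print(loc(s),s["tool_pos"],s["contact_force"])
E
```

```text
time: 15.87
tool_pos: [0.4775, -0.0673, 0.1402]
tool_rot: [0.0, 0.783, -0.622, 0.0]
contact_force: [-2.5, 0.5, 6.3]
gripper_width: -0.002
time: 16.2
tool_pos: [0.4776, -0.0674, 0.138]
tool_rot: [0.001, 0.783, -0.621, -0.001]
contact_force: [-9.4, 3.2, 14.6]
gripper_width: -0.0
[-48.80748402  48.30714567] [ 0.47762897 -0.06735052  0.13798446] [-9.41238612  3.18099536 14.56329212]
```

```bash
python3 -m crank '[[0,0,-1.3,0],[-0.1,-3.2,0,0],[0,-3.4,0,0],[0,-3.3,0,0],[0,0,0,0],[0,0,0,0],[0,0,0.5,0],[0,0,0.3,0],[0,0,0.1,0]]'; python3 -m crank '[[0,0,0.1,0],[0,0,0.1,0],[0,0,0.1,0],[0,0,0,0]]';  python3 - <<'E'
from h import *
s=st();print(loc(s),s["tool_pos"],s["contact_force"])
E
```

```text
time: 16.95
tool_pos: [0.573, -0.0436, 0.1397]
tool_rot: [-0.0, 0.783, -0.622, 0.0]
contact_force: [-1.2, 0.4, 5.7]
gripper_width: -0.001
time: 17.28
tool_pos: [0.5731, -0.0436, 0.1389]
tool_rot: [-0.0, 0.783, -0.622, 0.001]
contact_force: [-4.9, 1.3, 10.3]
gripper_width: -0.002
[49.51099454 49.54999753] [ 0.57305135 -0.04363056  0.13891434] [-4.93093041  1.3046265  10.25316815]
```

```bash
python3 -m crank '[[0,0,0.1,0],[0,0,0,0]]'; python3 -m crank '[[0,0,-1.2,0],[2.5,2.5,0,0],[2.5,2.5,0,0],[2.5,2.5,0,0],[2.4,2.4,0,0],[0,0,0,0],[0,0,0,0],[0,0,0.5,0],[0,0,0.3,0],[0,0,0.1,0]]'; python3 -m crank '[[0,0,0.1,0],[0,0,0.1,0],[0,0,0.1,0],[0,0,0,0]]';  python3 - <<'E'
from h import *
s=st();print(loc(s),s["tool_pos"],s["contact_force"])
E
```

```text
time: 17.45
tool_pos: [0.5731, -0.0437, 0.1384]
tool_rot: [-0.0, 0.783, -0.622, 0.001]
contact_force: [-6.0, 1.2, 12.0]
gripper_width: 0.007
time: 18.28
tool_pos: [0.4996, -0.1615, 0.1386]
tool_rot: [0.0, 0.784, -0.621, -0.0]
contact_force: [-3.2, 1.0, 9.4]
gripper_width: 0.001
time: 18.62
tool_pos: [0.4998, -0.1615, 0.1379]
tool_rot: [0.001, 0.784, -0.62, -0.0]
contact_force: [-8.0, 1.7, 14.7]
gripper_width: 0.001
[-48.82980279 -48.4310574 ] [ 0.49975556 -0.16152426  0.13788059] [-8.01401368  1.721696   14.74776816]
```

```bash
python3 -m crank '[[0,0,-1.3,0],[0.1,-3.2,0,0],[0,-3.4,0,0],[0,-3.3,0,0],[0,0,0,0],[0,0,0,0],[0,0,0.6,0],[0,0,0.3,0],[0,0,0.1,0]]'; python3 -m crank '[[0,0,0.1,0],[0,0,0.1,0],[0,0,0,0]]';  python3 - <<'E'
from h import *
s=st();print(loc(s),s["tool_pos"],s["contact_force"])
E
```

```text
time: 19.37
tool_pos: [0.5954, -0.1403, 0.1384]
tool_rot: [-0.0, 0.783, -0.621, -0.0]
contact_force: [-1.2, 1.6, 5.8]
gripper_width: 0.001
time: 19.62
tool_pos: [0.5955, -0.1403, 0.1384]
tool_rot: [-0.0, 0.783, -0.621, -0.0]
contact_force: [-3.9, 3.4, 9.3]
gripper_width: -0.0
[ 49.18664334 -49.69199189] [ 0.59545718 -0.14031073  0.13836367] [-3.8748786   3.39403154  9.29393243]
```

```bash
python3 -m crank '[[0,0,0.1,0],[0,0,0.1,0],[0,0,0,0]]'; python3 -m crank '[[0,0,0.1,0],[0,0,0,0]]'
```

```text
time: 19.87
tool_pos: [0.5955, -0.1404, 0.1378]
tool_rot: [-0.0, 0.783, -0.621, -0.0]
contact_force: [-6.7, 4.7, 14.7]
gripper_width: 0.002
time: 20.03
tool_pos: [0.5956, -0.1404, 0.1373]
tool_rot: [-0.0, 0.783, -0.621, -0.0]
contact_force: [-8.5, 3.9, 17.3]
gripper_width: 0.002
```

```bash
python3 -m crank '[[0,0,-1.5,0],[-2.5,2.5,0,0],[-2.5,2.5,0,0],[-2.5,2.5,0,0],[-2.5,2.4,0,0],[0,0,0,0],[0,0,0.6,0],[0,0,0.2,0],[0,0,0.1,0]]'; python3 -m crank '[[0,0,0.1,0],[0,0,0.1,0],[0,0,0.1,0],[0,0,0,0]]';  python3 - <<'E'
from h import *
s=st();print(loc(s),s["tool_pos"],s["contact_force"])
E
```

```text
time: 20.78
tool_pos: [0.4771, -0.0663, 0.1389]
tool_rot: [0.0, 0.783, -0.622, -0.0]
contact_force: [0.5, 0.1, 0.7]
gripper_width: 0.002
time: 21.12
tool_pos: [0.4776, -0.0664, 0.138]
tool_rot: [0.0, 0.783, -0.621, 0.0]
contact_force: [-4.4, 0.8, 7.9]
gripper_width: 0.005
[-48.59313373  49.21740119] [ 0.47762922 -0.06641537  0.13803355] [-4.38549919  0.8453854   7.8542385 ]
```

```bash
python3 -m crank '[[0,0,0.1,0],[0,0,0.1,0],[0,0,0,0]]'; python3 -m crank '[[0,0,0.1,0],[0,0,0,0]]'
```

```text
time: 21.37
tool_pos: [0.4777, -0.0664, 0.1376]
tool_rot: [0.0, 0.784, -0.621, -0.0]
contact_force: [-8.4, 1.4, 15.8]
gripper_width: -0.001
time: 21.53
tool_pos: [0.4777, -0.0664, 0.137]
tool_rot: [0.0, 0.784, -0.621, -0.0]
contact_force: [-10.0, 1.3, 17.9]
gripper_width: -0.002
```

```bash
python3 -m crank '[[0,0,-1.5,0],[0,-3.2,0,0],[0,-3.4,0,0],[0,-3.3,0,0],[0,0,0,0],[0,0,0,0],[0,0,0.7,0],[0,0,0.3,0],[0,0,0.1,0]]'; python3 -m crank '[[0,0,0.1,0],[0,0,0.1,0],[0,0,0.1,0],[0,0,0,0]]';  python3 - <<'E'
from h import *
s=st();print(loc(s),s["tool_pos"],s["contact_force"])
E
```

```text
time: 22.28
tool_pos: [0.5729, -0.0435, 0.138]
tool_rot: [-0.0, 0.783, -0.622, 0.0]
contact_force: [-1.6, 0.3, 8.5]
gripper_width: -0.004
time: 22.62
tool_pos: [0.573, -0.0435, 0.1377]
tool_rot: [-0.0, 0.783, -0.622, 0.001]
contact_force: [-6.1, 1.3, 14.2]
gripper_width: 0.002
[49.47795199 49.64490178] [ 0.57299746 -0.04354574  0.13774685] [-6.14432395  1.31379041 14.23743834]
```

```bash
python3 -m crank '[[0,0,0.1,0],[0,0,0,0]]'; python3 -m crank '[[0,0,0.1,0],[0,0,0,0]]'
```

```text
time: 22.78
tool_pos: [0.573, -0.0436, 0.1373]
tool_rot: [-0.0, 0.783, -0.622, 0.001]
contact_force: [-7.8, 2.2, 17.2]
gripper_width: 0.001
time: 22.95
tool_pos: [0.5731, -0.0435, 0.1367]
tool_rot: [-0.0, 0.783, -0.622, 0.001]
contact_force: [-8.0, 1.9, 17.7]
gripper_width: -0.003
```

```bash
python3 -m crank '[[0,0,-1.6,0],[2.5,2.5,0,0],[2.5,2.5,0,0],[2.5,2.5,0,0],[2.4,2.4,0,0],[0,0,0,0],[0,0,0,0],[0,0,0.7,0],[0,0,0.2,0],[0,0,0.1,0]]'; python3 -m crank '[[0,0,0.1,0],[0,0,0.1,0],[0,0,0.1,0],[0,0,0,0]]';  python3 - <<'E'
from h import *
s=st();print(loc(s),s["tool_pos"],s["contact_force"])
E
```

```text
time: 23.78
tool_pos: [0.4992, -0.1612, 0.1379]
tool_rot: [0.0, 0.784, -0.621, -0.001]
contact_force: [-2.7, 0.8, 5.4]
gripper_width: 0.002
time: 24.12
tool_pos: [0.4994, -0.1613, 0.1377]
tool_rot: [0.001, 0.784, -0.621, -0.001]
contact_force: [-9.2, 2.8, 14.4]
gripper_width: 0.004
[-49.16423152 -48.16058426] [ 0.49936809 -0.16133754  0.13769268] [-9.18943836  2.82341304 14.44030169]
```

```bash
python3 -m crank '[[0,0,0.1,0],[0,0,0,0]]'; python3 -m crank '[[0,0,0.1,0],[0,0,0,0]]'
```

```text
time: 24.28
tool_pos: [0.4994, -0.1613, 0.1372]
tool_rot: [0.001, 0.784, -0.621, -0.001]
contact_force: [-10.2, 2.7, 16.6]
gripper_width: -0.003
time: 24.45
tool_pos: [0.4994, -0.1614, 0.1367]
tool_rot: [0.001, 0.784, -0.621, -0.001]
contact_force: [-11.2, 3.4, 18.1]
gripper_width: 0.003
```

```bash
python3 -m crank '[[0,0,-1.5,0],[0.1,-3.2,0,0],[0,-3.4,0,0],[0,-3.3,0,0],[0,0,0,0],[0,0,0,0],[0,0,0.7,0],[0,0,0.2,0],[0,0,0.1,0]]'; python3 -m crank '[[0,0,0.1,0],[0,0,0.1,0],[0,0,0.1,0],[0,0,0,0]]';  python3 - <<'E'
from h import *
s=st();print(loc(s),s["tool_pos"],s["contact_force"])
E
```

```text
time: 25.2
tool_pos: [0.5951, -0.1403, 0.1378]
tool_rot: [0.0, 0.783, -0.621, -0.001]
contact_force: [-1.4, 1.3, 3.3]
gripper_width: -0.0
time: 25.53
tool_pos: [0.5952, -0.1404, 0.1378]
tool_rot: [0.0, 0.783, -0.621, -0.001]
contact_force: [-6.1, 3.7, 10.8]
gripper_width: 0.002
[ 48.96460322 -49.68384792] [ 0.59523917 -0.14035364  0.13777269] [-6.07817785  3.69067402 10.75321465]
```

```bash
python3 -m crank '[[0,0,0.1,0],[0,0,0,0]]'; python3 -m crank '[[0,0,0.1,0],[0,0,0,0]]'
```

```text
time: 25.7
tool_pos: [0.5953, -0.1404, 0.1376]
tool_rot: [0.0, 0.783, -0.621, -0.001]
contact_force: [-7.5, 4.1, 14.6]
gripper_width: -0.002
time: 25.87
tool_pos: [0.5953, -0.1404, 0.1372]
tool_rot: [0.0, 0.783, -0.621, -0.001]
contact_force: [-9.1, 4.3, 16.3]
gripper_width: 0.002
```

```bash
python3 -m crank '[[0,0,-1.5,0],[0,0,-3.5,0],[0,0,-2,0],[0,0,0,0],[0,0,0,0]]'; python3 - <<'E'
from h import *
import pickle
from plant import manip
s=st();print(s["tool_pos"],loc(s),s["contact_force"],s["time"])
f=manip.grab_frame("wrist");g=manip.grab_frame("side");pickle.dump((f,g),open("w2.pkl","wb"))
crop(f["img"],120,90,220,180,3,"pics/w2.png");crop(g["img"],225,150,110,90,7,"pics/s2.png")
for a in(0,.1,.2):
    print(a,proj(f,[*pw((113-40*np.sin(a),-40*np.cos(a))),.1655],True))
print(proj(f,[*pw((113,0)),.1215],True))
E
```

```text
time: 26.28
tool_pos: [0.5965, -0.1412, 0.2053]
tool_rot: [-0.001, 0.783, -0.622, 0.002]
contact_force: [0.3, 0.2, -0.5]
gripper_width: -0.0
[ 0.59649873 -0.14117324  0.20525386] [ 50.00305656 -50.77005175] [ 0.26620478  0.22326129 -0.48849287] 26.2833
0 [[258.09978006 144.27072254]]
0.1 [[257.82860758 151.33026078]]
0.2 [[256.85974283 158.29241541]]
[[205.09015639 140.02942614]]
```

View pics/w2.png

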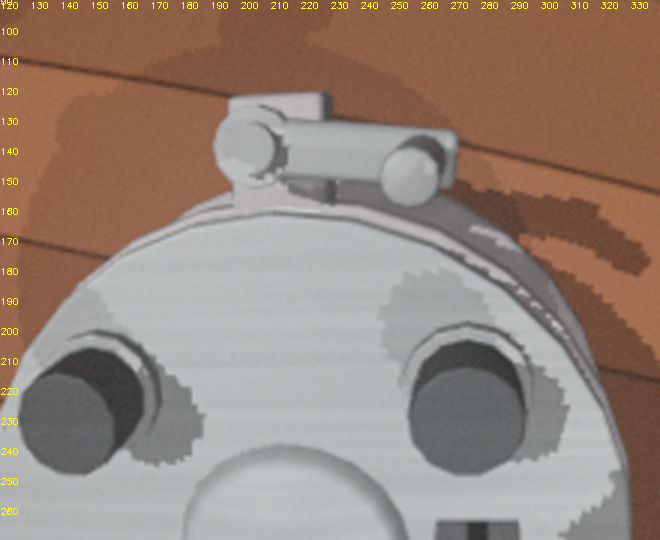

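View pics/s2.png

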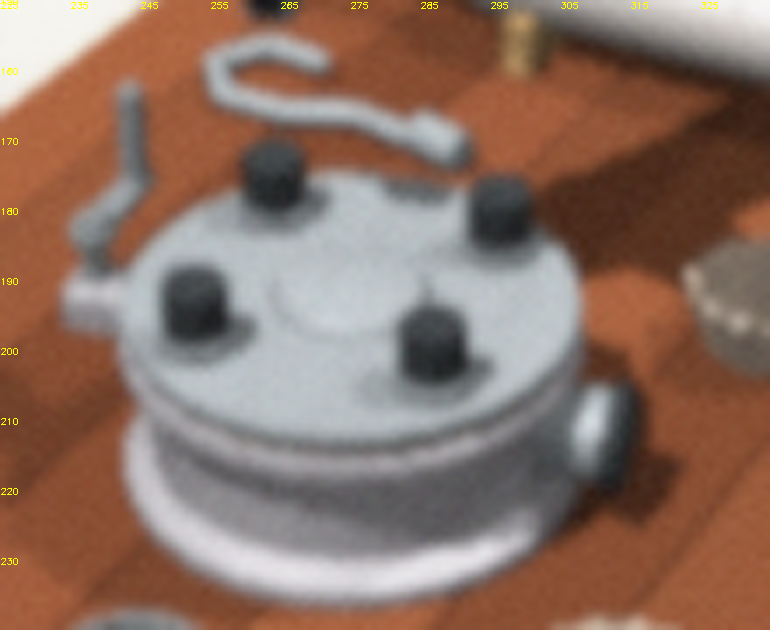

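```bash
python3 -m crank '[[-0.3,-2.8,0,0],[-0.3,-2.8,0,0],[-0.3,-2.7,0,0],[0,0,0,0.8],[0,0,1,0],[0,0,2,0],[0,0,1.8,0],[0,0,1,0],[0,0,0,0]]';  python3 - <<'E'
from h import *
from plant import manip
s=st();print(loc(s),s["tool_pos"],s["contact_force"],s["joint_pos"])
f=manip.grab_frame("wrist")
crop(f["img"],120,120,220,180,3,"pics/w3.png")
E
```

```text
time: 27.13
tool_pos: [0.6714, -0.1124, 0.1396]
tool_rot: [0.002, 0.757, -0.653, -0.004]
contact_force: [-0.1, 0.6, 0.4]
gripper_width: 0.003
[129.51153658 -39.89041366] [ 0.6714044  -0.11237904  0.1396492 ] [-0.08264331  0.60710103  0.35478718] [-2.75012290e-01  2.53429927e-01  1.54634985e+00 -1.11061197e-04
  1.35066866e+00  1.14894503e+00]
```

View pics/w3.png

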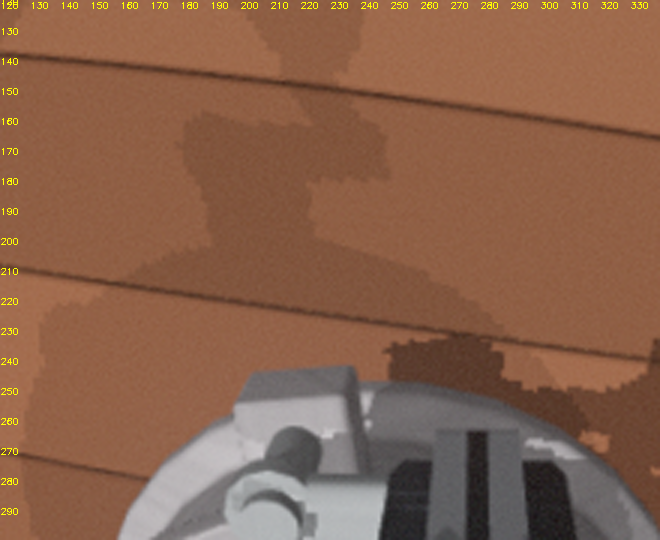

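```bash
python3 -m crank '[[0.15,0,-0.6,0],[0,0,0,0],[0.17,0.45,0,1],[0.17,0.45,0,1],[0.17,0.45,0,1],[0.17,0.43,0,1],[0.17,0.43,0,1],[0,0,0,0],[0,0,0,0]]';  python3 - <<'E'
from h import *
from plant import manip
s=st();print(loc(s),s["tool_pos"],s["contact_force"],s["joint_pos"])
f=manip.grab_frame("wrist")
crop(f["img"],120,120,220,180,3,"pics/w4.png")
E
```

```text
time: 27.93
tool_pos: [0.6538, -0.1221, 0.1536]
tool_rot: [0.001, -0.563, 0.827, -0.002]
contact_force: [0.8, -1.2, 0.9]
gripper_width: -0.003
[110.154795   -45.36691224] [ 0.65381566 -0.12214181  0.15357456] [ 0.84309129 -1.22097169  0.91307733] [-2.96393594e-01  1.98598405e-01  1.58603265e+00 -1.98148959e-04
  1.35283459e+00  1.64949106e+00]
```

View pics/w4.png

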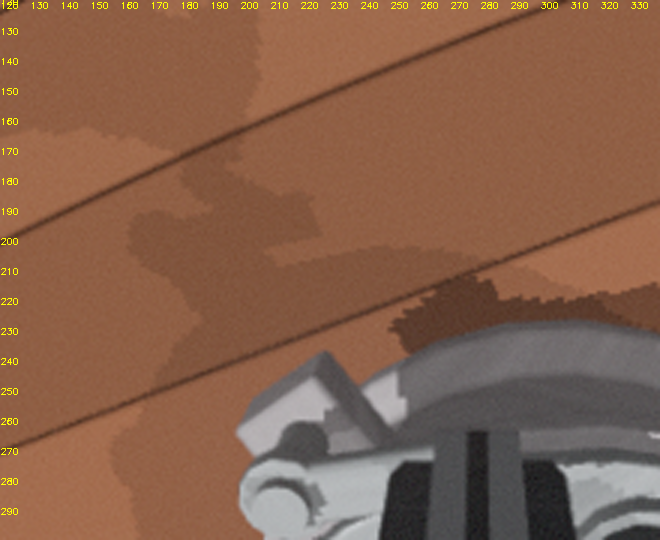

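```bash
python3 -m crank '[[0,0.2,0.3,0],[0.2,0.43,0,1],[0.2,0.43,0,1],[0.2,0.43,0,1],[0.2,0.43,0,1],[0.2,0.43,0,1],[0.2,0.43,0,1],[0,0,0,0]]';  python3 - <<'E'
from h import *
from plant import manip
s=st();print(loc(s),s["tool_pos"],s["contact_force"],s["joint_pos"])
M=RQ(s["tool_rot"]).as_matrix()[:,1];print("push dir in press frame deg",np.degrees(np.arctan2(M[1],M[0])-YAW))
f=manip.grab_frame("wrist")
cv2.imwrite("pics/w5.png",f["img"][:,:,::-1])
f=manip.grab_frame("top")
crop(f["img"],260,130,100,100,6,"pics/t5.png")
E
```

```text
time: 28.65
tool_pos: [0.6231, -0.1144, 0.1485]
tool_rot: [0.0, -0.279, 0.96, 0.0]
contact_force: [-0.1, -0.2, -0.6]
gripper_width: 0.002
[ 82.0166359  -30.84715321] [ 0.62310059 -0.11444999  0.14847373] [-0.13922524 -0.15924107 -0.64688112] [-2.99226768e-01  1.34824448e-01  1.66655467e+00  4.19330214e-04
  1.34039501e+00  2.27719356e+00]
push dir in press frame deg 109.14117698369718
```

View pics/w5.png

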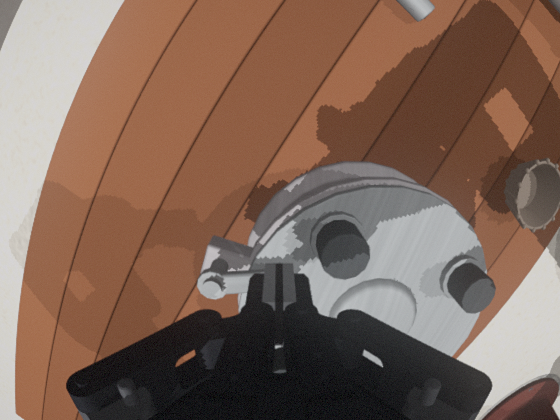

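View pics/t5.png

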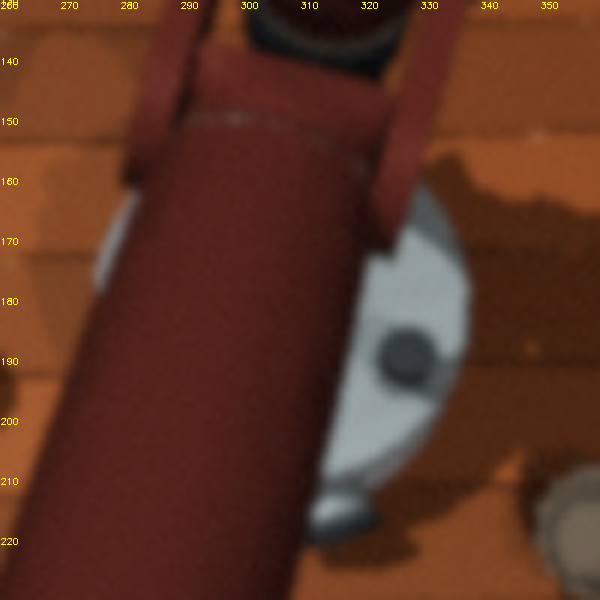

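```bash
python3 -m crank '[[0.2,0.45,0,1.05],[0.2,0.45,0,1.05],[0.2,0.45,0,1.05],[0,0,0,0],[0,0,0,0]]';  python3 - <<'E'
from h import *
s=st();print(loc(s),s["tool_pos"],s["contact_force"])
E
```

```text
time: 29.17
tool_pos: [0.6119, -0.1053, 0.1479]
tool_rot: [-0.001, -0.12, 0.993, 0.0]
contact_force: [-1.1, 0.1, -0.2]
gripper_width: 0.002
[ 73.17785334 -19.35064   ] [ 0.61186445 -0.1052825   0.14790327] [-1.10129394  0.11438973 -0.22912936]
```

```bash
python3 -m crank '[[0,0.15,0,0],[0,0.15,0,0],[0,0,0,0]]'; python3 -m crank '[[0,0.1,0,0],[0,0.1,0,0],[0,0,0,0]]';python3 - <<'E'
from h import *
s=st();print(loc(s),s["tool_pos"],s["contact_force"])
E
```

```text
time: 29.42
tool_pos: [0.6111, -0.1028, 0.148]
tool_rot: [-0.001, -0.118, 0.993, -0.0]
contact_force: [-1.1, -2.0, 0.1]
gripper_width: 0.001
time: 29.67
tool_pos: [0.6109, -0.1017, 0.1481]
tool_rot: [-0.0, -0.118, 0.993, -0.001]
contact_force: [0.5, -5.5, -2.1]
gripper_width: 0.002
[ 73.03657971 -15.64425241] [ 0.61087835 -0.10170691  0.14807727] [ 0.50082098 -5.52635138 -2.06262993]
```

```bash
python3 -m crank '[[0,0.1,0,0],[0,0.1,0,0],[0,0,0,0]]';python3 - <<'E'
from h import *
s=st();print(loc(s),s["tool_pos"],s["contact_force"])
E
python3 -m crank '[[0,-0.4,0,0],[0,-0.5,0,0],[0,-0.6,0,0],[0,0,-2,0],[0,0,-3,0],[0,-3,-3,0],[0,-3,-3,0],[0,-3,0,0],[0,0,0,0]]'; python3 - <<'E'
from h import *
from plant import manip
import pickle
s=st();print(loc(s),s["contact_force"],s["time"])
F={n:manip.grab_frame(n) for n in("wrist","side","top")}
pickle.dump(F,open("f6.pkl","wb"))
cv2.imwrite("pics/w6.png",F["wrist"]["img"][:,:,::-1])
crop(F["side"]["img"],225,150,110,90,7,"pics/s6.png")
for a in(1.571,1.45): print(a,proj(F["wrist"],[*pw((113-40*np.sin(a),-40*np.cos(a))),.1655],True),proj(F["side"],[*pw((113-40*np.sin(a),-40*np.cos(a))),.1655]))
E
```

```text
time: 29.92
tool_pos: [0.6109, -0.1015, 0.1482]
tool_rot: [0.0, -0.117, 0.993, -0.003]
contact_force: [0.8, -10.4, -3.7]
gripper_width: 0.0
[ 73.05614338 -15.44861831] [ 0.6108526  -0.10151199  0.14816303] [  0.82194059 -10.35509761  -3.70482081]
time: 30.67
tool_pos: [0.6366, -0.2048, 0.2609]
tool_rot: [0.003, -0.116, 0.993, -0.002]
contact_force: [-0.1, 0.6, -1.5]
gripper_width: -0.002
[  74.44137986 -121.8546233 ] [-0.05999853  0.60263328 -1.49814784] 30.6667
1.571 [[281.08040817 344.25977661]] [[250.14674148 170.9739619 ]]
1.45 [[280.79028507 340.36449604]] [[250.65021813 170.09605286]]
```

View pics/w6.png

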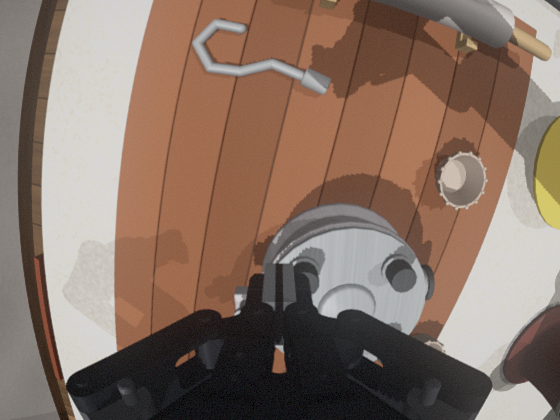

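View pics/s6.png

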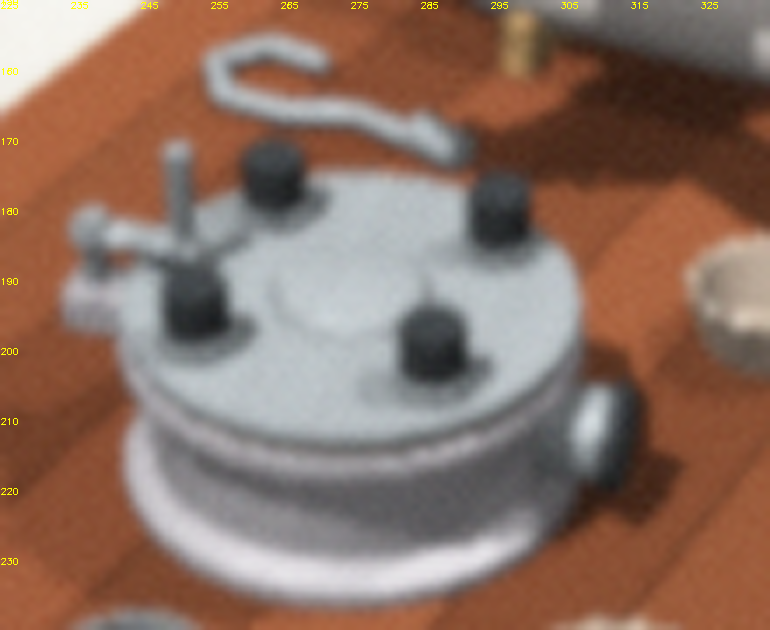

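```bash
python3 - <<'E'
import pickle,numpy as np
a=pickle.load(open("f0.pkl","rb"))["side"]["img"].astype(int);b=pickle.load(open("f6.pkl","rb"))["side"]["img"].astype(int)
for n,(x,y,w,h) in dict(jug=(120,300,80,90),jar=(80,275,50,55),cutter=(228,232,32,34),mould=(297,236,35,30)).items():
    print(n,np.abs(a-b)[y:y+h,x:x+w].mean())
from plant import manip
print(manip.job_done())
E
```

```text
jug 7.5213425925925925
jar 4.693212121212121
cutter 5.082414215686274
mould 14.012380952380953
the job is handed in; nothing more can be done
None
```

The dough press is closed and the safety catch is swung shut. I handed the job in at about 31 s of the 61 s allowed; it reported no verdict.

- **Caps:** I pushed them crosswise (D, B, A, C), 2 to 4 mm at a time once past the first round. The first touches were about 4 to 7 mm and included the caps' starting gaps. I estimate opposite caps never stood more than about 4 mm apart, roughly 0.03 rad against the 0.045 rad limit.
- **Snugness:** The last pushes read A 17.7 N, B 17.9 N, C 18.1 N and D 17.3 N. Pressing D again slowly gave 16.3 N with no real movement. The cap tops finished within about 0.6 mm of each other, and the side picture shows the cover down and level. I re-checked only D.
- **Catch:** I pushed it round by the pin until the force rose from 2 N to 10 N with almost no further movement, which means it was against its stop. In the side picture the pin is at (250, 170.6), against a calculated shut position of (250.1, 171.0).
- **Other things on the board:** I felt no contact with anything else. A before-and-after comparison of the side picture around the jug, jar, cutter and one mould was not conclusive. It showed brightness changes averaging 5 to 14 levels, largest at the mould. I took these to be the arm's moving shadows and did not check further. The other mould, the rolling pin and the dough hook were not compared this way.

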